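# Close an amplifier board into its test jig

## Robot

A 6-joint arm with a two-finger parallel gripper is mounted at the origin on the work surface. World frame = base frame: x ahead of the robot, y to its left, z up, the work surface at z = 0. Lengths are in m, angles in rad, forces in N, time in s.
With the tool pointing down it reaches from about 0.3 to 0.775 m from the base axis. Payload 14.6 kg.
Tool frame: the origin (TCP) lies midway between the tips of the shut fingers; the grasp point (between the pads) lies 19 mm behind it (ctrl.hold_point_z is the distance from the TCP to the grasp point, in m); z points along the fingers, x is the direction in which the jaws open and shut, and the axes are right-handed (so a half turn about z gives the same grasp; the last joint's range is limited). The gripper opens to 94 mm and grips with 3 to 60 N. Pads are 16 mm wide; open, the fingers measure 119 mm over their backs; the gripper's body (75 mm by 177 mm) begins 78 mm behind the grasp point.
Start: joints at [-0.067, 0.3, 1.521, -0, 1.321, -0.067], TCP at [0.55, -0, 0.205] pointing down, gripper open.
Joint ranges: [-3.03, 3.03], [-0.79, 2.21], [0.23, 2.52], [-1.04, 4.18], [0, 3.07], [-2.55, 2.55]. Speed limits (rad/s): [2.22, 2.22, 2.57, 3.14, 3.14, 3.14].

## Interface

Orientations are given as [roll, pitch, yaw] about the fixed x, y, z axes, in that order (R = Rz(yaw) Ry(pitch) Rx(roll)).
In Python, from station import ctrl, viewer, ticket, nets gives the robot as it stands.
- The arm moves only by the tool carry_out, never from a script. Its argument "commands" is one flat list of numbers, 7 for each row, row after row: the closure, from -1 (fully open) to 1 (shut), so that 0 is half open, then the shift along the world's x, y, z in cm, then the turn, a rotation vector about the world's x, y, z in rad. In form: [gripper, tx, ty, tz, ax, ay, az, gripper, tx, ty, tz, ax, ay, az, ...]. A call has 1 to 12 rows; each row is the pose to reach, as a shift and turn from the pose measured when the call began; what a row does not reach only later rows make up. A row lasts 1/12 s, in which the tool goes at most 41.7 mm and 7.16 degrees, less where a joint would pass 70% of its speed; a pose out of reach is approached as far as the arm can. A call with a gripper value outside its range is refused whole. The fingers move at their own pace and stop on an object; "force" is the grip in N (left out, the last holds). Time passes only in rows, so rows that repeat a pose let the fingers close. It gives the time, the measured TCP pose, the force and the opening at its end, in the units of the state.
- ctrl.get_obs(): the state, without advancing time (a new reading comes with each control period).
- viewer.camera(name): name is "scene" or "side" or "wrist"; returns (picture, depth): 480x640x3 uint8, blue, green, red; 480x640 float32, m along the optical axis (not along the pixel's ray), 0 where there is no reading.
- viewer.camera_info(name): a dict with "fx", "fy", "cx", "cy" (pixels), "R" (3x3) and "t" (3): a world point X has camera coordinates R X + t. Camera axes: x right, y down, z forward; pixel columns grow to the right and rows downward; lengths in m; the calibration is good to about 2 mm. A picture is of the moment at which its call begins: read the wrist's pose just before it. camera_info takes no time and is no camera call; for the wrist camera it gives the pose at the moment of the call.
- ticket.hand_in(): hands the job in, once; it reports no verdict.
Trained networks look in the newest picture that a camera, given by its name, has taken for a name from the list of things; names that differ only in an ending like _2 or _b are one class to them, and where a whole thing is asked for, a point or a joint stands for the part that bears it (a point fixed in the world has none). Each returns a list of dicts, best first, with "confidence" (0 to 1); they miss things now and then, are a little off and sometimes report something else, mostly with a low value. They report only what shows in the picture. A call takes as long as a camera call.
- nets.silhouettes(camera, thing): "region" (480x640 bool, what is visible of it) and "extent" ([left, top, right, bottom] in pixels, round what is visible of it).
The state is a dict: "time_s": time; "qpos": joint angles; "joint_vel": joint speeds; "tau": joint torques, N m; "ee_pos": TCP position; "eef_rot": TCP orientation; "force": force on the tool from outside, world axes, zero at the start; "moment": the same for the moment, N m; "grip_width": finger opening in m.
Only numpy, scipy, OpenCV 4.12 (cv2) and the standard library are available. Lean on these libraries where they do the work, as an engineer would, in place of code of your own. Each camera call takes 0.05 s, during which the arm holds its last target. There are 200 camera calls.

## Task

On the bench is a test jig with an amplifier board lying on its two rails, not yet plugged in. With the fingertips push the board along the rails until its contacts are fully home in the jig's connector, then fold the hold-down flap over the board and press its free edge down until it is tucked beneath the lip of the spring catch and stays down by itself. Pick nothing up: the board must stay down on its rails, and the loose parts on the bench must stay where they are.

Things in the scene. Friction and masses are not known exactly. Their poses are not given: they have to be found in the camera images.
- jig: Test jig, fixed: grey die-cast case 160 x 150 mm, top 44 mm above the bench, carrying rails, connector, flap and catch. Origin at bench level; the case spans x -70 to +90, y -75 to +75 mm of its frame. x runs along the rails from the open front (near the robot) to the connector, y to its left, z up.
- slot_end (a point): Bottom of the connector's slot, where the board's tongue ends when home; jig frame (62, 0, 53.5) mm. The grey connector block is 76 mm wide, its face at jig x = 52.5 mm and its top at z = 66.5 mm.
- board: Loose green circuit board, 138 mm along x, 80 mm along y, 3 mm thick, about 160 g, with a contact tongue 60 mm wide, 12 mm long at its +x end. Origin at the middle of the 138 x 80 mm underside; x to the connector, z up. Rests flat on the rails, 10 to 25 mm short of home; slides with about 1 N. Its front overhangs the case (by 18 mm when home), with nothing under it.
- rails (a point): Point midway between the two black rails, at the height of the ledges that carry the board: jig frame (-9, 0, 52) mm. Rails reach from jig x -68 to +50 mm; the ledges begin at |y| = 31 mm, the guide walls (|y| 41.5 to 47.5 mm, tops at z = 62 mm) leave the board 1.5 mm play each side.
- board_parts (a point): Middle of the board's top. Parts, in board x and height above the underside: finned heat sink x -46.5 to -22.5 mm, 64 mm wide, 27 mm tall; terminal block x -63 to -53 mm, 30 mm wide, 13 mm tall; two capacitors 28 mm tall and a relay 17 mm tall, x 48 to 66 mm. The capacitors stand in the shut flap's way unless the board is within about 8 mm of home.
- board_front (a point): Middle of the board's front edge (the one to push), half way through its thickness; 69 mm in front of the board's origin.
- board_tongue (a point): Middle of the end of the contact tongue, half way through the thickness; 81 mm behind the board's origin in +x. Home when it meets slot_end.
- flap (a joint): Angle of the flap, rad: 0 flat across the board (shut), 1.57 upright, up to 2.25 leaning out to the jig's left; starts 1.45 to 2.05. Aluminium plate 6 mm thick, 50 mm wide along jig x, 112 mm from hinge axis to free edge. Stays where left when about upright; near shut a spring (1 to 3 N at the edge) lifts it unless tucked. Can be pressed to -0.02; rests at 0.005 to 0.02 under the lip.
- flap_hinge (a point): Middle of the flap's hinge axis, which runs along the jig's x; jig frame (-5, 60, 75) mm, on the jig's left.
- flap_edge (a point): Middle of the flap's rounded free edge, half way through its thickness, 112 mm from the hinge axis; when shut at jig frame (-5, -52, 75) mm, the plate's top then at z = 78 mm.
- catch (a joint): Slide of the spring catch, m: 0 at rest, its lip over the place of the flap's edge; grows outwards (jig -y), at most 0.009. The flap's edge coming down on its bevelled top (60 degrees steep, 24 mm wide) pushes it aside by about 7 mm; it springs back over the edge by itself. Pressing the flap past it takes 5 to 12 N near the free edge.
- lip (a point): Nose of the catch's lip, at the height of its underside: jig frame (-5, -45.5, 79.5) mm at rest, on the jig's right. The lip overhangs the shut flap's edge by 6.5 mm; the catch's top is at z = 95.5 mm, its fixed cheeks' at z = 86 mm.
- can_big: Bystander: large black capacitor standing beside the jig, 50 mm diameter, 81 mm tall. Origin under its centre.
- can_small: Bystander: black capacitor standing beside the jig, 35 mm diameter, 56 mm tall. Origin under its centre.
- coil: Bystander: copper ring coil lying flat, 50 mm across, 20 mm tall. Origin under its centre.
- dial: Bystander: loose aluminium volume knob, 38 mm diameter, 22 mm tall. Origin under its centre.
- driver: Bystander: screwdriver lying on the bench, 190 mm long. Origin under its middle.
- tray: Bystander: open black screw tray 90 x 120 x 22 mm. Origin under its centre.
- spool: Bystander: grey solder spool standing on end, 60 mm diameter, 46 mm tall. Origin under its centre.
- bottle: Bystander: white bottle with a metal top, 64 mm diameter, 120 mm tall. Origin under its centre.

How it is judged:
By the outcome, as a careful person would: the job done as asked, in the order asked, and still so for the second after the job is handed in, with the robot touching nothing.
It also fails if it takes over 50 s, if anything falls off the work surface, if the arm or the gripper's body presses on something with over 40 N, if the wrist force passes 120 N, or if a joint passes its speed limit or range.

## Working session

There is one attempt and no reset: what is moved stays moved. The work goes in short steps, Python scripts to look and compute and a tool call to move; the robot and the scene stay as the last step left them, time stands still between calls to the robot, and variables do not carry over. Pictures are saved under pics/ and viewed, about 8 in all and at most 12, crops included, and the job is handed in when it is done.

Besides the shell and the picture viewer there is one more tool, called after ">>>" as name(argument=value, ...) on one line, values as JSON. carry_out: Moves the arm, as the interface text tells. Its arguments: {"type":"object","properties":{"commands":{"type":"array","items":{"type":"number"}},"force":{"type":"number"}},"required":["commands"]}

```bash
mkdir -p pics; ls
cat > h.py <<'E'
import numpy as np, cv2
from station import ctrl, viewer, ticket, nets
def world(cam,u,v,d,info=None):
    i=info or viewer.camera_info(cam)
    u,v,d=map(np.asarray,(u,v,d))
    c=np.stack([(u-i['cx'])/i['fx']*d,(v-i['cy'])/i['fy']*d,d],-1)
    return (c-i['t'])@i['R']
def proj(cam,X,info=None):
    i=info or viewer.camera_info(cam)
    c=np.asarray(X)@np.array(i['R']).T+i['t']
    return np.stack([c[...,0]/c[...,2]*i['fx']+i['cx'],c[...,1]/c[...,2]*i['fy']+i['cy']],-1)
E
python3 - <<'E'
from h import *
o=ctrl.get_obs();print(o)
ims=[]
for c in ['scene','side']:
    p,d=viewer.camera(c); cv2.imwrite(f'pics/{c}0.png',p); np.save(f'{c}0.npy',d)
    i=viewer.camera_info(c);print(c,{k:np.round(v,3) for k,v in i.items()}, 'cam at',-np.array(i['R']).T@i['t'])
    for t in ['jig','board','flap','catch']:
        r=nets.silhouettes(c,t)
        for x in r[:2]:
            m=x['region']&(d>0);v,u=np.nonzero(m)
            P=world(c,u,v,d[m]);print(t,round(x['confidence'],2),x['extent'],np.round(np.median(P,0),3),np.round(np.percentile(P,2,axis=0),3),np.round(np.percentile(P,98,axis=0),3))
E
```

```text
pics
{'time_s': 0.0, 'qpos': array([-6.65987435e-02,  3.00486107e-01,  1.52160910e+00, -1.18201100e-06,
        1.32068922e+00, -6.65859515e-02]), 'joint_vel': array([-0.0007547 ,  0.00045774,  0.00091828, -0.00116523,  0.0005018 ,
       -0.00030255]), 'tau': array([-1.53750298e-03, -5.31805658e+01, -3.52735734e+01,  7.07558286e-02,
        2.43994006e-02, -4.79655944e-05]), 'ee_pos': array([5.49727690e-01, 1.56093949e-05, 2.04866248e-01]), 'eef_rot': array([-3.14151450e+00,  1.18920564e-03, -1.24522258e-05]), 'force': array([0.85478751, 0.78473561, 0.34284462]), 'moment': array([0.03729758, 0.02964387, 0.01506201]), 'grip_width': 0.09385857324469656}
scene {'fx': np.float64(556.852), 'fy': np.float64(556.852), 'cx': np.float64(320.297), 'cy': np.float64(229.885), 'R': array([[ 0.578,  0.816,  0.005],
       [ 0.677, -0.477, -0.56 ],
       [-0.455,  0.327, -0.828]]), 't': array([-0.298, -0.343,  1.454])} cam at [ 1.06624497 -0.39620993  1.01370875]
jig 0.74 [332.6, 171.7, 435.4, 294.0] [0.652 0.087 0.048] [ 0.563 -0.007  0.011] [0.726 0.166 0.181]
jig 0.4 [356.4, 176.6, 381.0, 195.
[... 467 characters left out ...]
39.354), 'R': array([[-0.967, -0.253, -0.016],
       [-0.177,  0.72 , -0.671],
       [ 0.182, -0.647, -0.741]]), 't': array([0.539, 0.179, 1.22 ])} cam at [0.33134882 0.79606078 1.03277233]
jig 0.58 [255.1, 243.4, 321.6, 310.7] [0.62  0.13  0.047] [0.546 0.015 0.011] [0.72  0.175 0.181]
board 0.72 [272.5, 254.0, 336.4, 285.9] [0.573 0.068 0.056] [ 0.526 -0.027  0.001] [0.674 0.122 0.081]
flap 0.77 [281.5, 253.9, 304.1, 291.9] [0.6   0.131 0.133] [0.579 0.12  0.075] [0.621 0.142 0.185]
catch 0.65 [285.0, 247.6, 294.0, 258.4] [0.643 0.028 0.087] [0.608 0.015 0.058] [0.662 0.128 0.187]
catch 0.17 [262.6, 231.1, 272.2, 250.2] [ 0.725 -0.02   0.037] [ 0.712 -0.084 -0.   ] [ 0.762 -0.01   0.058]
```

Run:
```python
from h import *
a=cv2.imread('pics/scene0.png')[130:330,260:500];b=cv2.imread('pics/side0.png')[190:350,200:400]
a=cv2.resize(a,(720,600),interpolation=cv2.INTER_CUBIC)
cv2.imwrite('pics/a1.png',a)
p,d=viewer.camera('wrist');cv2.imwrite('pics/w1.png',p);np.save('w1.npy',d)
print(viewer.camera_info('wrist'))
```

```text
{'fx': 366.148695289664, 'fy': 366.148695289664, 'cx': 319.23621272715536, 'cy': 242.84240147005087, 'R': array([[ 9.99999335e-01,  4.40087925e-04,  1.06566754e-03],
       [ 1.28483888e-04, -9.61064632e-01,  2.76323644e-01],
       [ 1.14578208e-03, -2.76323323e-01, -9.61064050e-01]]), 't': array([-0.5509862 , -0.02960268,  0.39173721])}
```

View pics/a1.png

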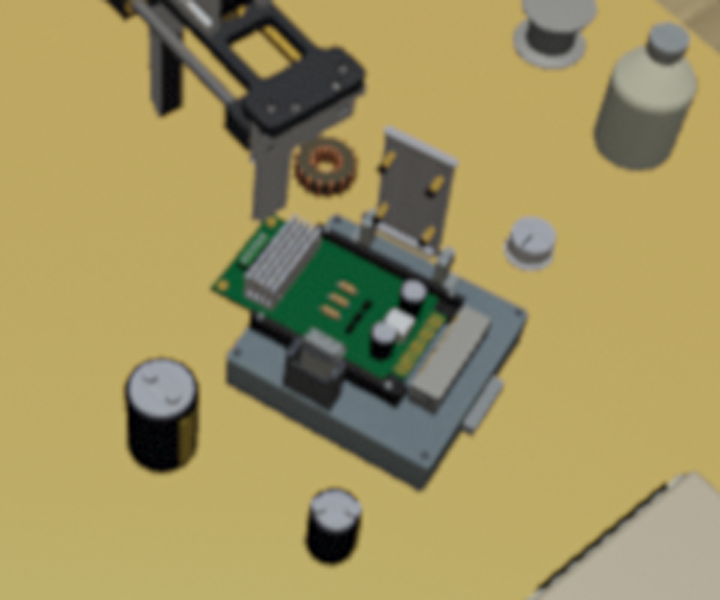

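View pics/w1.png

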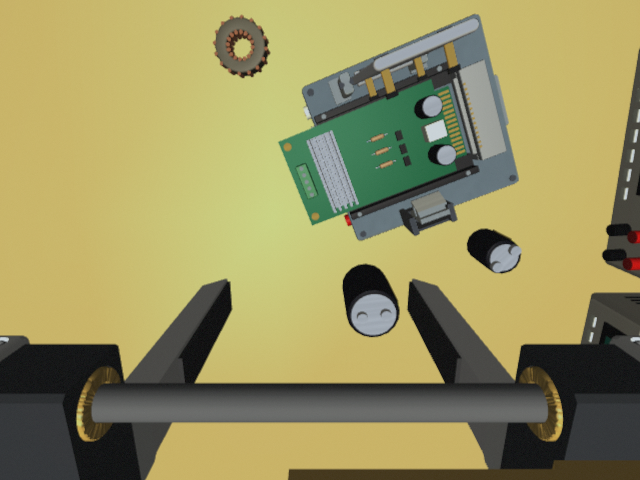

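The wrist view shows the jig well: case corners around (303,90), (478,14), (518,181), (360,240), board front corners (279,142) and (312,225), the can between the fingers at (371,300). The scene view agrees: board unplugged, flap about upright.

```bash
cat >> h.py <<'E'
def onplane(cam,u,v,z,info=None):
    i=info or viewer.camera_info(cam)
    R=np.array(i['R']);C=-R.T@i['t'];ray=np.array([(u-i['cx'])/i['fx'],(v-i['cy'])/i['fy'],1])@R
    return C+ray*(z-C[2])/ray[2]
def fit(P,Q): # 2D rigid Q->P, Q jig pts
    P=np.array(P)[:,:2];Q=np.array(Q)[:,:2];p=P-P.mean(0);q=Q-Q.mean(0)
    a=np.arctan2((q[:,0]*p[:,1]-q[:,1]*p[:,0]).sum(),(q*p).sum())
    R=np.array([[np.cos(a),-np.sin(a)],[np.sin(a),np.cos(a)]]);t=P.mean(0)-R@Q.mean(0)
    return a,t,np.linalg.norm(P-(Q@R.T+t),axis=1)
E
python3 - <<'E'
from h import *
p=cv2.imread('pics/w1.png')
c=cv2.resize(p[0:250,265:535],None,fx=2.9,fy=2.35)
d=np.load('w1.npy')
P=[onplane('wrist',*uv,.044) for uv in [(303,90),(478,14),(518,181),(360,240)]]
Q=[(-.07,.075),(.09,.075),(.09,-.075),(-.07,-.075)]
print(np.round(P,4));a,t,e=fit(P,Q);print(a,t,e)
B=[onplane('wrist',*uv,.055) for uv in [(279,142),(312,225)]];print(np.round(B,4),np.linalg.norm(B[0]-B[1]))
R=np.array([[np.cos(a),-np.sin(a)],[np.sin(a),np.cos(a)]])
print('board front corners in jig',[(b[:2]-t)@R for b in B])
# depth: points in jig frame
v,u=np.mgrid[0:480,0:640];W=world('wrist',u,v,d);J=W.copy();J[...,:2]=(W[...,:2]-t)@R
for n,m in dict(case=(J[...,2]>.04)&(J[...,2]<.047)&(abs(J[...,1])<.08)&(abs(J[...,0])<.1),catch=(J[...,2]>.088)&(J[...,2]<.1)&(J[...,1]<-.03)&(J[...,0]>-.03)&(J[...,0]<.03)&(J[...,1]>-.09),
  flap=(J[...,2]>.1)&(J[...,1]>.02)&(J[...,1]<.2)&(abs(J[...,0])<.06),conn=(J[...,2]>.062)&(J[...,2]<.07)&(J[...,0]>.045)&(abs(J[...,1])<.05)&(J[...,0]<.09),
  board=(J[...,2]>.053)&(J[...,2]<.0575)&(J[...,0]<-.07)&(abs(J[...,1])<.05)).items():
  X=J[m&(v<260)];print(n,len(X),np.round(np.percentile(X,[1,50,99],axis=0),4).tolist())
X=J[(J[...,2]>.1)&(J[...,1]>.02)&(J[...,1]<.2)&(abs(J[...,0])<.06)&(v<260)];print(np.round(X[np.argsort(X[:,2])[::max(1,len(X)//12)]],3))
for th in ['can_big','can_small','coil','dial','bottle']:
  r=nets.silhouettes('wrist',th)
  for x in r[:1]:
    m=x['region']&(d>0);print(th,round(x['confidence'],2),x['extent'],np.round(np.median(W[m],0),3),np.round(np.median(J[m],0),3))
E
```

```text
[[ 0.5368  0.1196  0.044 ]
 [ 0.6814  0.1778  0.044 ]
 [ 0.7349  0.0415  0.044 ]
 [ 0.5904 -0.0152  0.044 ]]
0.3771286940247663 [0.62657846 0.07723136] [0.0033424  0.00263825 0.00313607 0.00332124]
[[0.5159 0.0763 0.055 ]
 [0.5442 0.0023 0.055 ]] 0.07928408531263206
board front corners in jig [array([-0.10322961,  0.03990707]), array([-0.10416765, -0.03937146])]
case 7618 [[-0.0685, -0.0727, 0.0413], [0.0422, -0.0053, 0.0445], [0.0886, 0.0751, 0.0465]]
catch 601 [[-0.017, -0.0622, 0.0882], [-0.0051, -0.0555, 0.0931], [0.0069, -0.0482, 0.0974]]
flap 2841 [[-0.0305, 0.0362, 0.1048], [-0.0075, 0.0511, 0.1842], [0.0199, 0.0584, 0.1884]]
conn 2788 [[0.047, -0.0373, 0.0624], [0.0623, 0.0022, 0.0671], [0.0737, 0.0382, 0.0689]]
board 2085 [[-0.1037, -0.0385, 0.0539], [-0.0901, 0.0065, 0.0556], [-0.0712, 0.0404, 0.0572]]
[[-0.03   0.057  0.101]
 [-0.022  0.047  0.107]
 [-0.03   0.055  0.133]
 [ 0.011  0.043  0.165]
 [ 0.013  0.041  0.167]
 [-0.024  0.038  0.168]
 [-0.002  0.05   0.184]
 [ 0.019  0.052  0.186]
 [ 0.012  0.05   0.186]
 [-0.014  0.052  0.187]
 [-0.021  0.052  0.187]
 [-0.009  0.051  0.187]
 [ 0.005  0.053  0.189]]
can_big 0.63 [345.8, 264.9, 401.0, 337.5] [ 0.599 -0.067  0.076] [-0.079 -0.123  0.076]
can_small 0.77 [464.6, 229.0, 522.0, 273.3] [ 0.721 -0.025  0.05 ] [ 0.05  -0.129  0.05 ]
coil 0.61 [213.8, 14.9, 267.9, 77.4] [0.48 0.16 0.02] [-0.106  0.131  0.02 ]
bottle 0.24 [347.1, 21.1, 480.7, 100.5] [0.602 0.122 0.168] [-0.006  0.052  0.168]
```

>>> carry_out(commands=[1, -4, 3.1, 0, 0, 0, 1.94, 1, -4, 3.1, 0, 0, 0, 1.94, 1, -4, 3.1, 0, 0, 0, 1.94, 1, -4, 3.1, 0, 0, 0, 1.94, 1, -4, 3.1, 0, 0, 0, 1.94, 1, -4, 3.1, 0, 0, 0, 1.94, 1, -4, 3.1, 0, 0, 0, 1.94, 1, -4, 3.1, 0, 0, 0, 1.94, 1, -4, 3.1, 0, 0, 0, 1.94, 1, -4, 3.1, 0, 0, 0, 1.94, 1, -4, 3.1, 0, 0, 0, 1.94, 1, -4, 3.1, 0, 0, 0, 1.94], force=30)

```text
time_s: 1.8
ee_pos: [0.51, 0.031, 0.2055]
eef_rot: [3.142, -0.0, 1.506]
force: [-0.5, -0.2, 0.6]
grip_width: 0.0173
```

>>> carry_out(commands=[1, 0, 0, 0, 0, 0, 0.44, 1, 0, 0, -3, 0, 0, 0.44, 1, 0, 0, -6, 0, 0, 0.44, 1, 0, 0, -8.5, 0, 0, 0.44, 1, 0, 0, -8.5, 0, 0, 0.44, 1, 0, 0, -8.5, 0, 0, 0.44])

```text
time_s: 2.3
ee_pos: [0.5097, 0.031, 0.1204]
eef_rot: [-3.14, -0.001, 1.944]
force: [-0.7, 0.9, -0.1]
grip_width: 0.0005
```

Run:
```python
from h import *
o=ctrl.get_obs();print(o['ee_pos'],o['eef_rot'],o['grip_width'],o['force'])
p,d=viewer.camera('wrist');i=viewer.camera_info('wrist')
for z,X in [(.044,[(-.07,.075),(-.07,-.075)]),(.055,[(-.1037,.04),(-.1037,-.04)])]:
    for x in X:
        a=.377;w=np.array([.6266,.0772])+np.array([[np.cos(a),-np.sin(a)],[np.sin(a),np.cos(a)]])@x
        q=proj('wrist',np.r_[w,z],i);print(x,q);cv2.drawMarker(p,tuple(int(k) for k in np.clip(q,-1e4,1e4)),(0,0,255),0,14)
cv2.imwrite('pics/w2.png',p);np.save('w2.npy',d)
```

```text
[0.50974028 0.03100671 0.1204419 ] [-3.14010035e+00 -6.52320326e-04  1.94355510e+00] 0.000540843397725736 [-0.70823961  0.93231803 -0.10107521]
(-0.07, 0.075) [417.35213229 317.78080028]
(-0.07, -0.075) [224.43303933 318.31621247]
(-0.1037, 0.04) [376.0464567  282.94794573]
(-0.1037, -0.04) [265.43029054 283.28690561]
```

View pics/w2.png

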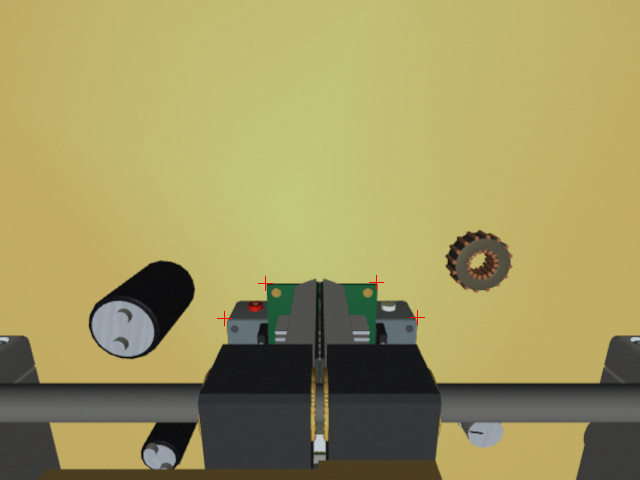

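The view agrees with the prediction: the board's front edge is at row 283 and is centred on the fingers (column 320). Now I go down in front of it.

>>> carry_out(commands=[1, 0, 0, -4, 0, 0, 0, 1, 0, 0, -7.8, 0, 0, 0, 1, 0, 0, -7.8, 0, 0, 0, 1, 0.5, 0.2, -7.8, 0, 0, 0, 1, 0.93, 0.37, -7.8, 0, 0, 0, 1, 1.2, 0.48, -7.8, 0, 0, 0, 1, 1.4, 0.55, -7.8, 0, 0, 0, 1, 1.6, 0.63, -7.8, 0, 0, 0, 1, 1.77, 0.7, -7.8, 0, 0, 0, 1, 1.86, 0.74, -7.8, 0, 0, 0])

```text
time_s: 3.18
ee_pos: [0.5294, 0.0385, 0.0441]
eef_rot: [3.14, 0.001, 1.943]
force: [-1.5, -0.7, 0.8]
grip_width: 0.0007
```

>>> carry_out(commands=[1, 0.19, 0.07, 0, 0, 0, 0, 1, 0.37, 0.15, 0, 0, 0, 0, 1, 0.46, 0.18, 0, 0, 0, 0, 1, 0.51, 0.2, 0, 0, 0, 0])

```text
time_s: 3.52
ee_pos: [0.5346, 0.0405, 0.0441]
eef_rot: [3.14, 0.0, 1.943]
force: [-1.0, -0.7, 2.3]
grip_width: 0.0005
```

>>> carry_out(commands=[1, 0.09, 0.04, 0, 0, 0, 0, 1, 0.19, 0.07, 0, 0, 0, 0, 1, 0.23, 0.09, 0, 0, 0, 0, 1, 0.28, 0.11, 0, 0, 0, 0])

```text
time_s: 3.85
ee_pos: [0.5357, 0.041, 0.044]
eef_rot: [-3.138, -0.0, 1.943]
force: [-18.6, -7.5, 13.7]
grip_width: 0.0001
```

>>> carry_out(commands=[1, 0.23, 0.09, 0, 0, 0, 0, 1, 0.33, 0.13, 0, 0, 0, 0, 1, 0.33, 0.13, 0, 0, 0, 0])

```text
time_s: 4.1
ee_pos: [0.5358, 0.0411, 0.0439]
eef_rot: [-3.129, -0.001, 1.943]
force: [-28.8, -12.3, 23.0]
grip_width: 0.0004
```

Run:
```python
from h import *
o=ctrl.get_obs();print(o['ee_pos'],o['force'])
```

```text
[0.53578186 0.04105899 0.04388863] [-28.77510101 -12.29109592  23.0352097 ]
```

>>> carry_out(commands=[1, -1, -0.4, 0, 0, 0, 0, 1, -2.8, -1.1, 0, 0, 0, 0, 1, -2.8, -1.1, 4, 0, 0, 0, 1, -2.8, -1.1, 8, 0, 0, 0, 1, -2.8, -1.1, 12, 0, 0, 0, 1, -2.8, -1.1, 16, 0, 0, 0, 1, -2.8, -1.1, 17.8, 0, 0, 0, 1, 1, 0.4, 17.8, 0, 0, 0, 1, 4.9, 1.9, 17.8, 0, 0, 0, 1, 8.7, 3.4, 17.8, 0, 0, 0, 1, 12.5, 4.9, 17.8, 0, 0, 0, 1, 16, 6.3, 17.8, 0, 0, 0])

```text
time_s: 5.1
ee_pos: [0.6974, 0.1051, 0.2216]
eef_rot: [-3.129, -0.001, 1.944]
force: [-0.6, -0.7, 0.5]
grip_width: 0.0003
```

>>> carry_out(commands=[1, 2, 1, 0, 0, 0, 0, 1, 2, 1, 0, 0, 0, 0, 1, 2, 1, 0, 0, 0, 0])

```text
time_s: 5.35
ee_pos: [0.7177, 0.1155, 0.2197]
eef_rot: [-3.128, -0.002, 1.944]
force: [-0.1, -0.5, 0.3]
grip_width: 0.0004
```

Run:
```python
from h import *
o=ctrl.get_obs();print(o['ee_pos'],o['eef_rot'],o['force'])
p,d=viewer.camera('wrist');i=viewer.camera_info('wrist');np.save('w3.npy',d);np.savez('w3i',**i)
cv2.imwrite('pics/w3.png',p)
```

```text
[0.71765385 0.11552534 0.21970374] [-3.12758938e+00 -1.90283863e-03  1.94428841e+00] [-0.12007825 -0.47609806  0.30929994]
```

View pics/w3.png

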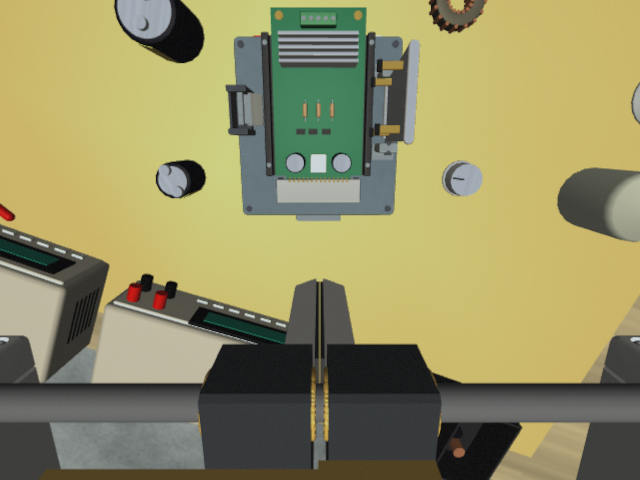

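Run:
```python
from h import *
i=dict(np.load('w3i.npz'));d=np.load('w3.npy');p=cv2.imread('pics/w3.png')
px=[(236,38),(401,37),(394,213),(245,214)]  # front-right? image left = jig -y
P=[onplane('w',*q,.044,i) for q in px];Q=[(-.07,-.075),(-.07,.075),(.09,.075),(.09,-.075)]
a,t,e=fit(P,Q);print(a,t,e)
R=np.array([[np.cos(a),-np.sin(a)],[np.sin(a),np.cos(a)]])
J=lambda q,z:(onplane('w',*q,z,i)[:2]-t)@R
for n,q,z in [('front L',(271,8),.055),('front R',(366,8),.055),('shoulderL',(272.5,178),.055),('shR',(359,178),.055),('connface',(318,180),.0665),('connend',(318,203),.0665)]: print(n,J(q,z))
g=cv2.cvtColor(p,cv2.COLOR_BGR2GRAY)
for c in (282,355): print([tuple(p[r,c]) for r in range(3,13)][::1])
pr=lambda x,y,z:proj('w',np.r_[t+R@[x,y],z],i)
print('home front',pr(-.088,0,.055),pr(-.090,0,.055),'face top',pr(.0525,0,.0665),'shoulder home',pr(.05,.038,.055),pr(.048,.038,.055),pr(.0525,.045,.055))
c=p[160:215,255:380];cv2.imwrite('pics/w3c.png',np.vstack([cv2.resize(c,None,fx=6,fy=5,interpolation=2),cv2.resize(p[0:45,255:380],None,fx=6,fy=5,interpolation=2)]))
```

```text
0.3793243208840694 [0.62580148 0.07820144] [0.0030064  0.00302317 0.00206265 0.00194204]
front L [-0.08802641 -0.03949024]
front R [-0.08755347  0.03986018]
shoulderL [ 0.05235137 -0.04378187]
shR [0.05283168 0.03718757]
connface [ 0.05335035 -0.00115752]
connend [ 0.07433274 -0.00130074]
[(np.uint8(128), np.uint8(205), np.uint8(203)), (np.uint8(126), np.uint8(204), np.uint8(202)), (np.uint8(126), np.uint8(204), np.uint8(202)), (np.uint8(127), np.uint8(204), np.uint8(202)), (np.uint8(101), np.uint8(155), np.uint8(133)), (np.uint8(83), np.uint8(119), np.uint8(56)), (np.uint8(83), np.uint8(120), np.uint8(56)), (np.uint8(82), np.uint8(119), np.uint8(55)), (np.uint8(82), np.uint8(118), np.uint8(57)), (np.uint8(80), np.uint8(125), np.uint8(88))]
[(np.uint8(124), np.uint8(201), np.uint8(203)), (np.uint8(123), np.uint8(200), np.uint8(203)), (np.uint8(123), np.uint8(201), np.uint8(203)), (np.uint8(123), np.uint8(200), np.uint8(203)), (np.uint8(99), np.uint8(154), np.uint8(135)), (np.uint8(79), np.uint8(116), np.uint8(52)), (np.uint8(80), np.uint8(117), np.uint8(53)), (np.uint8(80), np.uint8(119), np.uint8(69)), (np.uint8(76), np.uint8(128), np.uint8(113)), (np.uint8(72), np.uint8(138), np.uint8(155))]
home front [318.27651685   7.71641644] [318.26061846   4.99692728] face top [319.27160278 179.04412788] shoulder home [359.93848888 174.92865248] [359.98841869 172.75500341] [367.35775649 177.59144467]
```

View pics/w3c.png

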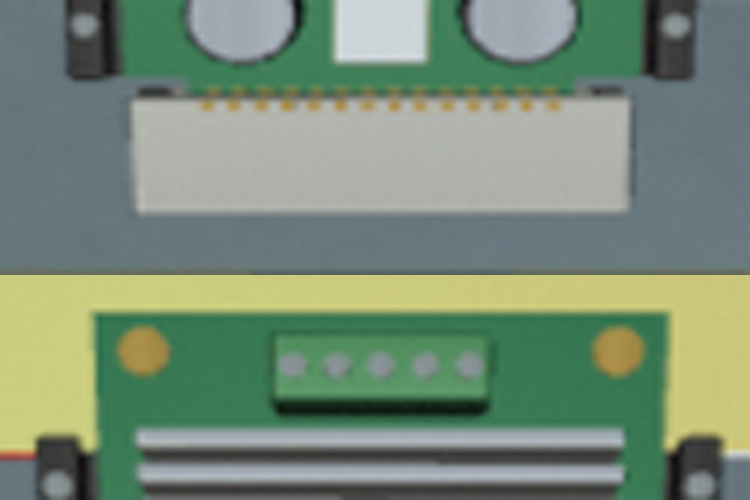

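The board is home: shoulder at row ~175.6 (175 predicted), front edge at row ~7.5 (7.7 predicted), and it stopped hard at 31 N. The flap is upright on the right at column ~412. Next I move outside the flap.

>>> carry_out(commands=[1, -3.6, 1.4, 0.5, 0, 0, 0, 1, -7, 2.8, 0.5, 0, 0, 0, 1, -10.3, 4.1, 0.3, 0, 0, 0, 1, -13.3, 5.3, 0, 0, 0, 0, 1, -13.3, 5.3, 0, 0, 0, 0, 1, -13.3, 5.3, -3, 0, 0, 0, 1, -13.3, 5.3, -6.5, 0, 0, 0, 1, -13.3, 5.3, -6.5, 0, 0, 0])

```text
time_s: 6.07
ee_pos: [0.5813, 0.1668, 0.1509]
eef_rot: [-3.121, -0.003, 1.943]
force: [-0.8, 1.3, -2.2]
grip_width: 0.0002
```

>>> carry_out(commands=[1, 0.8, -1.3, 0.4, 0.007, -0.019, 0, 1, 1.5, -2.7, 0.4, 0.007, -0.019, 0, 1, 1.9, -3.7, 0.2, 0.007, -0.019, 0, 1, 2.3, -4.8, 0, 0.007, -0.019, 0, 1, 2.8, -5.9, -0.3, 0.007, -0.019, 0, 1, 3.2, -7.0, -0.7, 0.007, -0.019, 0, 1, 3.6, -8.1, -1.5, 0.007, -0.019, 0, 1, 4.0, -9.1, -2.3, 0.007, -0.019, 0, 1, 4.3, -9.7, -3.0, 0.007, -0.019, 0, 1, 4.5, -10.4, -3.7, 0.007, -0.019, 0, 1, 4.7, -10.8, -4.3, 0.007, -0.019, 0, 1, 4.8, -11.1, -4.9, 0.007, -0.019, 0])

```text
time_s: 7.07
ee_pos: [0.6295, 0.0554, 0.1012]
eef_rot: [-3.141, -0.002, 1.943]
force: [-1.5, 3.5, 2.5]
grip_width: 0.0005
```

Run:
```python
from h import *
o=ctrl.get_obs();print(o['ee_pos'],o['eef_rot'],o['force'])
p,d=viewer.camera('scene');q,e=viewer.camera('side')
cv2.imwrite('pics/s4.png',np.hstack([cv2.resize(p[160:290,320:450],(400,400),interpolation=2),cv2.resize(q[220:320,235:335],(400,400),interpolation=2)]))
```

```text
[0.62948335 0.05540821 0.10122095] [-3.14138666e+00 -2.33225258e-03  1.94315899e+00] [-1.45195899  3.51039507  2.53118143]
```

View pics/s4.png

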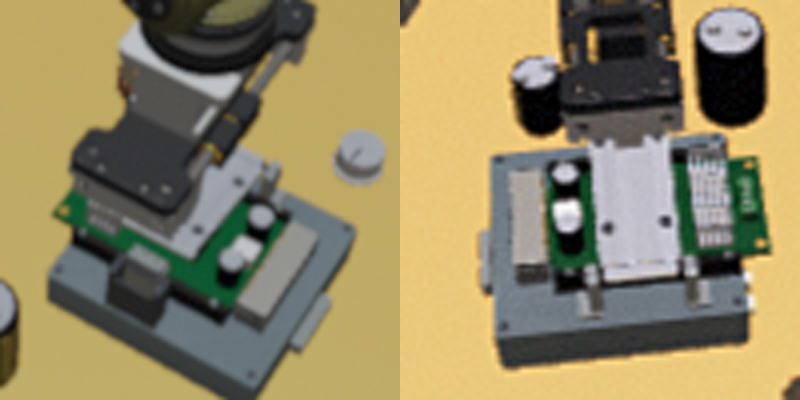

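The flap lies beneath the fingers and slopes gently. Both views show it clear of the capacitors, with the catch ahead of it. Now I press.

>>> carry_out(commands=[1, 0.15, -0.35, -0.8, 0, 0, 0, 1, 0.2, -0.5, -1.2, 0, 0, 0, 1, 0.2, -0.5, -1.6, 0, 0, 0, 1, 0.2, -0.5, -2.0, 0, 0, 0, 1, 0.2, -0.5, -2.3, 0, 0, 0, 1, 0.2, -0.5, -2.5, 0, 0, 0])

```text
time_s: 7.67
ee_pos: [0.6319, 0.0499, 0.0761]
eef_rot: [3.141, -0.001, 1.943]
force: [-0.7, -1.5, 20.6]
grip_width: 0.0004
```

>>> carry_out(commands=[1, 0, 0, -0.2, 0, 0, 0, 1, 0, 0, -0.2, 0, 0, 0, 1, 0, 0, -0.2, 0, 0, 0])

```text
time_s: 7.92
ee_pos: [0.6322, 0.0499, 0.076]
eef_rot: [3.14, -0.0, 1.943]
force: [-8.2, 0.2, 20.5]
grip_width: 0.0005
```

>>> carry_out(commands=[1, 0, 0, 0.5, 0, 0, 0, 1, 0, 0, 2, 0, 0, 0, 1, 0, 0, 4, 0, 0, 0, 1, 0, 0, 8, 0, 0, 0, 1, 0, 0, 12, 0, 0, 0, 1, 2, 1, 14.5, 0, 0, 0, 1, 5, 2, 14.5, 0, 0, 0, 1, 8.5, 5.5, 14.5, 0, 0, 0, 1, 8.5, 6, 14.5, 0, 0, 0, 1, 8.5, 6.5, 14.5, 0, 0, 0, 1, 8.5, 6.5, 14.5, 0, 0, 0])

```text
time_s: 8.83
ee_pos: [0.7168, 0.1158, 0.2198]
eef_rot: [-3.142, -0.001, 1.944]
force: [-0.7, -0.2, -0.2]
grip_width: 0.0006
```

Run:
```python
from h import *
o=ctrl.get_obs();print(o['time_s'],o['ee_pos'],o['eef_rot'],o['force'])
p,d=viewer.camera('wrist');i=viewer.camera_info('wrist')
cv2.imwrite('pics/w5.png',p)
a=.378;t=np.array([.6262,.0777]);R=np.array([[np.cos(a),-np.sin(a)],[np.sin(a),np.cos(a)]])
v,u=np.mgrid[0:480,0:640];J=world('wrist',u,v,d,i);J[...,:2]=(J[...,:2]-t)@R
def med(x0,x1,y0,y1,z0=.04,z1=.3):
    m=(J[...,0]>x0)&(J[...,0]<x1)&(J[...,1]>y0)&(J[...,1]<y1)&(J[...,2]>z0)&(J[...,2]<z1)&(v<270);return m.sum(),np.round(np.percentile(J[m][:,2],[5,50,95]),4) if m.any() else None
for y in (.04,.02,0,-.02,-.036,-.042): print('flap y',y,med(-.025,.015,y-.003,y+.003))
print('catch',med(-.012,.002,-.058,-.048)); 
m=(abs(J[...,0]+.005)<.01)&(J[...,1]<-.03)&(J[...,1]>-.08)&(J[...,2]>.085)&(v<270);print('catch y',np.percentile(J[m][:,1],[2,50,98]) if m.any() else 0)
print('board',med(-.086,-.08,-.035,-.02),med(-.035,-.032,-.035,.035))
print('home front',proj('w',np.r_[t+R@[-.088,0],.055],i),'shoulder',proj('w',np.r_[t+R@[.05,.038],.055],i))
```

```text
8.8333 [0.71677577 0.11577242 0.21975865] [-3.14156348e+00 -5.81934187e-04  1.94447968e+00] [-0.72983631 -0.1648678  -0.21489374]
flap y 0.04 (np.int64(366), array([0.0782, 0.0795, 0.0806]))
flap y 0.02 (np.int64(381), array([0.0785, 0.0797, 0.0811]))
flap y 0 (np.int64(372), array([0.0789, 0.0802, 0.0814]))
flap y -0.02 (np.int64(383), array([0.0792, 0.0804, 0.0816]))
flap y -0.036 (np.int64(374), array([0.0794, 0.0806, 0.0821]))
flap y -0.042 (np.int64(380), array([0.0795, 0.0807, 0.0818]))
catch (np.int64(262), array([0.0864, 0.0921, 0.0956]))
catch y [-0.06329742 -0.0552418  -0.04779228]
board (np.int64(146), array([0.0551, 0.0563, 0.0579])) (np.int64(134), array([0.0552, 0.0563, 0.0574]))
home front [317.89482139   4.34539232] shoulder [359.57429367 173.35078964]
```

View pics/w5.png

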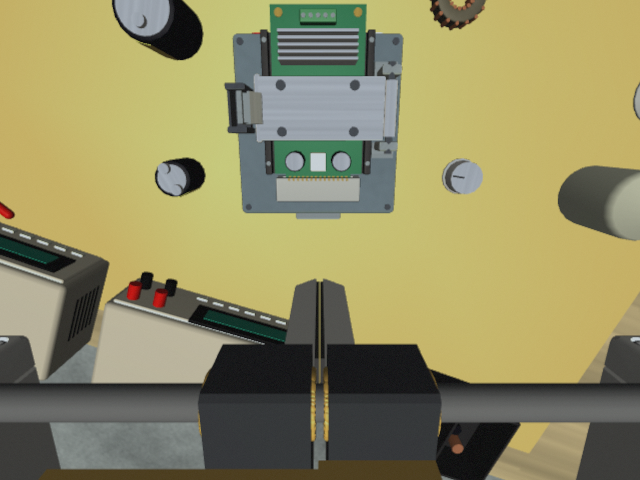

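The flap is down. Its slope is about 0.015 rad, which matches resting under the lip (0.005 to 0.02), and the catch is back over the edge at column ~255. The board front is at row ~4 (home 4.3), and the bystanders look unmoved.

```bash
python3 -c "
from station import ticket
print(ticket.hand_in())"
```

```text
the job is handed in; nothing more can be done
None
```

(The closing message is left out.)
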